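Put the tea tin away in its chest and snap the cover shut

TASK

Breakfast is over: lift the rectangular tea tin out of its stand, stand it on the cork mat and let go so that you can take it the other way, then put it fully home in the bay of the tea chest. Swing the chest's hinged cover over and press its front edge down until the catch snaps and holds it shut, never pushing on the chest with more than 40 N. Leave the other breakfast things where they are.

Things in the scene. Friction and masses are not known exactly. Their poses are not given: they have to be found in the camera images.
- tin: Plain metal tea tin, upright box 60 (its x) x 40 (its y) x 85 high, about 220 g; origin at the centre of its underside. It starts in the stand.
- stand: Pale wooden tin stand; origin at the centre of its underside. Base 100 (x) x 60 (y) x 8 thick, on which the tin stands with its x along the stand's x. Two upright walls beside the tin's long faces (44 apart, 8 thick, 70 long in x, tops at 108, so 15 above the tin's top); open at both x ends but for 10 mm high stops at x = +-36, so the tin can only be gripped across its 60 mm length, from above.
- mat: Cork mat 160 (x) x 150 (y) x 5 thick lying on the table, fixed; origin at the centre of its underside.
- chest: Wooden tea chest, fixed, 99 (x) x 128 (y), rim 107 above the table; origin at the centre of its underside; its front with a sprung brass catch faces -x, its cover is hinged along the rear (+x) top edge.
- bay (a point): Centre of the bay's floor, 10 above the table and 5.5 in front of the chest's centre, axes as the chest's. The bay is 68 in x (walls close to the tin's 40 mm wide ends, up to the rim, 12 above the seated tin's top) and 112 in y; two floor rails 10 high leave 48 in y for the tin. So the tin goes in held across its 40 mm width, its x along the chest's x (either way round).
- lid (a joint): Angle of the cover, rad: 0 shut, grows as it opens; starts at 1.75 to 1.95, leaning back. The stiff hinge stays where it is left. At about 0.14 the cover's tongue rests on the catch; pressing the front edge with about 15 N snaps it past to 0.
- lid_hinge (a point): On the hinge line in the middle of the cover's width, 107.5 above the table; the cover, 8 thick and 128 wide, reaches 99 from here to its front edge. The frame turns with the cover: its -x runs along the cover to the front edge, z is the outward normal, the outer face lies at z = 8.
- lid_tab (a point): Centre of the outer face of the brass tab at the middle of the cover's front edge, 108 from the hinge line; the tab juts 20 past the edge and is 44 wide. The place to press. Moves with the cover.
- cup: Bystander: white china mug, 80 mm across, 62 mm high; origin at the centre of its underside.
- jam: Bystander: lidded glass jam jar, 62 mm across, 85 mm high; origin at the centre of its underside.
- roundtin: Bystander: round metal tin, 70 mm across, 82 mm high; origin at the centre of its underside.
- eggcup: Bystander: white egg cup with an egg, 46 mm across, 76 mm high; origin at the centre of its underside.
- spoon: Bystander: steel spoon lying flat, 140 mm long; origin at the centre of its underside.
- sugar: Bystander: white sugar bowl, 90 mm across, 50 mm high; origin at the centre of its underside.
- honey: Bystander: lidded glass honey jar, 56 mm across, 100 mm high; origin at the centre of its underside.

How it is judged:
On the way, in this order (a step that is already met when the one before it is completed fails the run):
1. The tin has been set upright on the cork mat and let go: it stands still there, its centre within 70 mm of the mat's centre, untouched by the gripper (horizontal distance between tin and mat below 0.07 m and z of tin in the frame of mat below 0.008 m and angle between tin's own z axis and vertical below 0.06 rad and contact force between the fingers and tin below 0.1 N and linear speed of tin below 0.02 m/s), for 0.2 s.
2. The tin stands fully home on the floor of the bay (within 3 mm of the floor, within 6 mm of the bay's centre, its length along the bay), let go, while the cover is still open (beyond 1 rad) (horizontal distance between tin and bay below 0.006 m and z of tin in the frame of bay below 0.003 m and angle between tin's own z axis and vertical below 0.06 rad and angle between the x axis of tin and the x axis of chest, either way round below 0.2 rad and contact force between the fingers and tin below 0.1 N and linear speed of tin below 0.02 m/s and value of joint lid above 1 rad), for 0.2 s.
3. The cover has been pressed down past the catch (within 0.03 rad of shut) (value of joint lid below 0.03 rad), for 0.2 s.
At the end, for the whole second after the job is handed in: Tin upright, at rest, fully home in the bay (within 3 mm of its floor, 6 mm of its centre, length along the bay); the cover held shut over it by the catch (within 0.03 rad, 3 mm at the front edge); every other breakfast thing within 30 mm of where it was (horizontal distance between tin and bay below 0.006 m and z of tin in the frame of bay below 0.003 m and angle between tin's own z axis and vertical below 0.06 rad and angle between the x axis of tin and the x axis of chest, either way round below 0.2 rad and linear speed of tin below 0.02 m/s and value of joint lid below 0.03 rad); the robot touches nothing.
It fails at once if The gripper or arm pushes on the chest or its cover with more than 40 N (contact force between any of the fingers, the arm and chest above 40 N).
It fails at once if One of the other breakfast things is moved by more than 30 mm (distance of any of cup, jam, roundtin, eggcup, spoon, sugar, honey from where it was at the start of the episode above 0.03 m).
It also fails if it takes over 72 s, if anything falls off the work surface, if the arm or the gripper's body presses on something with over 40 N, if the wrist force passes 120 N, or if a joint passes its speed limit or range.

ROBOT

A 7-joint arm with a two-finger parallel gripper is mounted at the origin on the work surface. World frame = base frame: x ahead of the robot, y to its left, z up, the work surface at z = 0. Lengths are in m, angles in rad, forces in N, time in s.
With the tool pointing down it reaches from about 0.35 to 0.9 m from the base axis. Payload 8.1 kg.
Tool frame: the origin (TCP) lies on the centre line of the jaws, within the pads' length; the fingertips stand 11 mm ahead of it and the grasp point (between the pads) lies 8 mm behind it (arm.nose_length is the distance from the TCP to the fingertips, in m); z points along the fingers, y is the line along which they close (so a half turn about z gives the same grasp; the last joint's range is limited). The gripper opens to 92 mm and grips with 3 to 60 N. Pads are 19 mm wide; open, the fingers measure 130 mm over their backs; the gripper's body (75 mm by 190 mm) begins 47 mm behind the grasp point.
Start: joints at [1.172, 0.434, 0.025, 1.573, -0.012, 1.134, -0.075], TCP at [0.182, -0.598, 0.238] pointing down, gripper open.
Joint ranges: [-2.62, 2.62], [-0.44, 2.09], [-1.27, 1.32], [0.08, 2.57], [-1.32, 4.46], [0.12, 2], [-2.74, 2.74]. Speed limits (rad/s): [2.22, 2.22, 3.01, 3.01, 3.14, 3.14, 3.14].

INTERFACE

Orientations are given as a rotation vector (axis times angle).
In Python, from cell import arm gives the robot as it stands.
- The arm moves only by the tool jog_arm, never from a script. Its argument "moves" is a list of rows, each a list of 4 numbers: the shift along the tool's x, y, z in m, then the turn about the tool's z in rad. In form: [[tx, ty, tz, spin], ...]. A call has 1 to 20 rows; each row is the pose to reach, as a shift and turn from the pose commanded when the call began, along the tool's axes at that moment; what a row does not reach only later rows make up. A row lasts 1/8 s, in which the tool goes at most 62.5 mm and 10.7 degrees, less where a joint would pass 70% of its speed; a pose out of reach is approached as far as the arm can. A call with a gripper value outside its range is refused whole. "hand" is the finger opening in m, from 0 to 0.0918, set as the call begins (left out, the last holds). The fingers move at their own pace and stop on an object; "newtons" is the grip in N (left out, the last holds). Time passes only in rows, so rows that repeat a pose let the fingers close. It gives the time, the measured TCP pose, the force, the opening and the grip force at its end, in the units of the state.
- arm.observe(): the state, without advancing time (a new reading comes with each control period).
- arm.get_image(name): name is "scene" or "top"; returns a dict with "color" (384x512x3 uint8, red, green, blue), "z_map" (384x512 float32, m along the optical axis (not along the pixel's ray), 0 where there is no reading), "fx", "fy", "cx", "cy" (pixels), "rvec" (rotation vector, rad) and "tvec" (3), from world to camera coordinates, as OpenCV has them. Camera axes: x right, y down, z forward; pixel columns grow to the right and rows downward; lengths in m; the calibration is good to about 2 mm. A picture is of the moment at which its call begins.
- arm.sign_off(): hands the job in; it is judged then, once.
The state is a dict: "clock": time; "joints": joint angles; "dq": joint speeds; "joint_efforts": joint torques, N m; "position": TCP position; "ee_rot": TCP orientation; "force": force on the tool from outside, world axes, zero at the start; "ft_torque": the same for the moment, N m; "width": opening from 0.0 (shut) to 1.0 (fully open); "gripper_force": force on a finger pad.
Only numpy, scipy, OpenCV 4.12 (cv2) and the standard library are available. Lean on these libraries where they do the work, as an engineer would, in place of code of your own. Each camera call takes 0.05 s, during which the arm holds its last target. There are 200 camera calls.

## Working session

There is one attempt and no reset: what is moved stays moved. The work goes in short steps, Python scripts to look and compute and a tool call to move; the robot and the scene stay as the last step left them, time stands still between calls to the robot, and variables do not carry over. Pictures are saved under pics/ and viewed, at most 10 in all, crops included, and the job is handed in when it is done.

Besides the shell and the picture viewer there is one more tool, called after "Call:" as name([rows], argument=value, ...), one row to a line, values as JSON. jog_arm: Moves the arm, as the interface text tells. Its arguments: {"type":"object","properties":{"moves":{"type":"array"},"hand":{"type":"number"},"newtons":{"type":"number"}},"required":["moves"]}

```bash
mkdir -p pics; ls; cat > h.py <<'E'
import numpy as np, cv2
from cell import arm
def grab(n):
    im=arm.get_image(n); np.savez(f'pics/{n}.npz',**im); return im
def world(im,mask=None):
    z=im['z_map'];v,u=np.indices(z.shape)
    P=np.stack([(u-im['cx'])/im['fx']*z,(v-im['cy'])/im['fy']*z,z],-1)
    R=cv2.Rodrigues(np.array(im['rvec'],float))[0]
    W=(P-np.array(im['tvec']).ravel())@R
    W[z==0]=np.nan
    return W
E
python3 - <<'E'
from h import *
for n in('scene','top'):
    im=grab(n); cv2.imwrite(f'pics/{n}0.png',cv2.resize(im['color'][...,::-1],(800,600),interpolation=2))
    print(n,im['rvec'],im['tvec'],im['fx'],im['cx'],im['cy'])
s=arm.observe();print(s['clock'],s['position'],s['ee_rot'],s['width'],arm.nose_length)
E
```

```text
pics
scene [ 1.48717181  1.96979969 -0.8926107 ] [ 0.16268016 -0.27791606  1.39737038] 361.29489876227063 249.0340708795246 195.02228249429433
top [ 2.20336621 -2.15752302  0.09281817] [-0.02753263  0.57123989  1.08934441] 369.8783940396921 258.1520826639492 189.3955701946593
0.1 [ 0.18201539 -0.59745828  0.2370357 ] [-3.10596660e+00 -4.62649173e-01  5.22175672e-04] 0.9983976924034109 0.011
```

View pics/scene0.png

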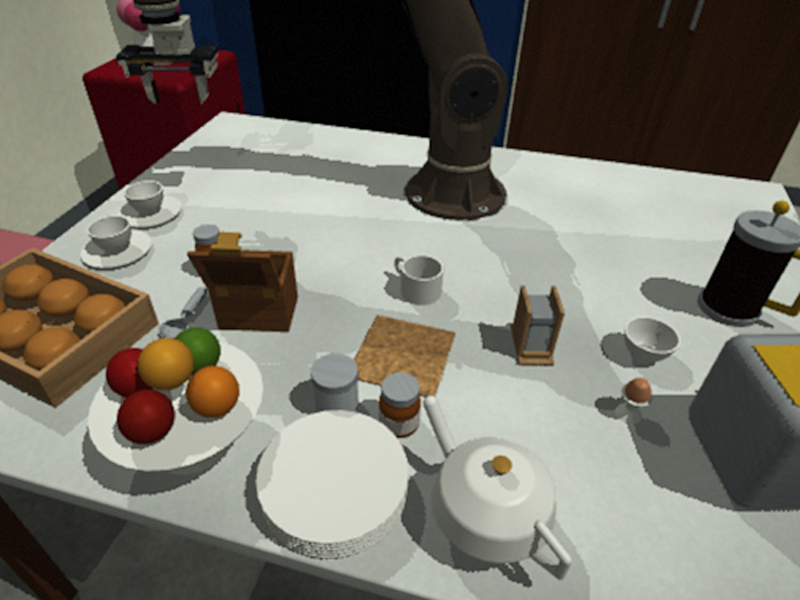

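View pics/top0.png

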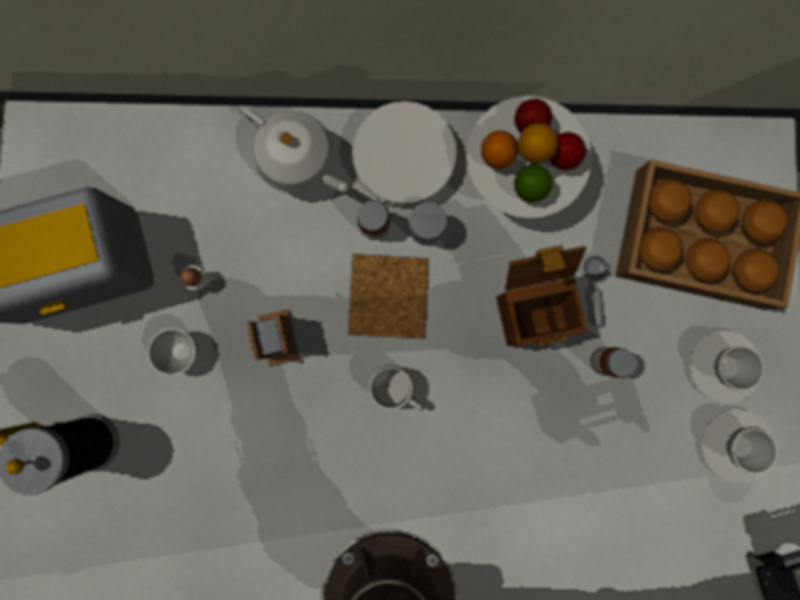

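The two views show the stand and tin at about (272,338) in the top picture, the mat at (389,296), and the open chest at (545,312) with the cover at (545,265). The cup, egg cup and jars sit around them. Next I measure from depth.

```bash
cat > meas.py <<'E'
from h import *
ims={n:dict(np.load(f'pics/{n}.npz')) for n in('scene','top')}
W={n:world(ims[n]) for n in ims}
def reg(n,u0,u1,v0,v1,z0,z1):
    w=W[n][int(v0*.64):int(v1*.64),int(u0*.64):int(u1*.64)].reshape(-1,3)
    return w[(w[:,2]>z0)&(w[:,2]<z1)]
def rect(p,t):
    c,s,a=cv2.minAreaRect(p[:,:2].astype(np.float32)); print(t,len(p),np.round(c,4),np.round(s,4),round(a,1),'med',np.round(np.median(p,0),4))
E
python3 - <<'E'
from meas import *
S=(235,320,295,375)
rect(reg('top',*S,.085,.099),'tin top')
rect(reg('top',*S,.101,.115),'stand walls')
rect(reg('top',*S,.02,.115),'stand all')
M=(340,440,245,345);p=reg('top',*M,-.01,.02)
c=W['top'][...,2]
im=ims['top']['color'].astype(int);m=(im[...,0]-im[...,2]>25)
def cm(u0,u1,v0,v1,z0,z1):
    mm=np.zeros_like(m);mm[int(v0*.64):int(v1*.64),int(u0*.64):int(u1*.64)]=1
    mm&=m&(c>z0)&(c<z1);return W['top'][mm]
rect(cm(*M,-.01,.02),'mat')
C=(490,600,240,355)
rect(reg('top',*C,.100,.114),'rim')
rect(reg('top',*C,.118,.3),'lid')
p=reg('top',*C,.03,.3);rect(p,'chest all')
for n,r in dict(cup=(365,435,360,412),jam=(350,390,195,240),round=(405,450,200,245),egg=(175,207,260,292),sugar=(145,200,325,378),honey=(590,642,340,382)).items():
    rect(reg('top',*r,.03,.12),n); print(np.nanmax(reg('top',*r,.03,.12)[:,2]))
rect(reg('scene',185,300,225,290,.118,.3),'lid scene')
rect(reg('scene',185,300,225,290,.1,.113),'rim scene')
rect(reg('scene',510,570,280,320,.101,.115),'walls scene')
rect(reg('scene',525,555,290,330,.085,.098),'tin scene')
E
cd pics; python3 -c "
import cv2
a=cv2.imread('top0.png')
import numpy as np
d=np.load('top.npz')['color'][...,::-1]
t=d[185:245,150:210];c=d[150:230,310:400]
cv2.imwrite('crop1.png',np.hstack([cv2.resize(t,(390,390),interpolation=2),cv2.resize(c,(405,390),interpolation=2)]))"
```

```text
tin top 350 [0.4885 0.2212] [0.0687 0.0537] 14.9 med [0.4886 0.2253 0.0922]
stand walls 161 [0.4882 0.2249] [0.0686 0.0607] 14.6 med [0.4881 0.2392 0.1068]
stand all 648 [0.4895 0.225 ] [0.0728 0.0615] 14.8 med [0.4883 0.2212 0.0923]
mat 2505 [0.5743 0.0152] [0.15   0.1605] 88.3 med [0.573  0.0151 0.0042]
rim 751 [ 0.5427 -0.2697] [0.1101 0.1302] 12.0 med [ 0.5675 -0.2687  0.1063]
lid 878 [ 0.6178 -0.2525] [0.0465 0.1283] 12.3 med [ 0.6138 -0.2468  0.1801]
chest all 2075 [ 0.5482 -0.2861] [0.1975 0.1627] 13.0 med [ 0.5861 -0.2568  0.1084]
cup 193 [ 0.3992 -0.0064] [0.1021 0.0795] 89.6 med [ 0.3789 -0.0076  0.0588]
0.06548036213351113
jam 412 [0.7253 0.0459] [0.0825 0.0565] 1.2 med [0.7109 0.0425 0.0829]
0.08912250642348013
round 528 [ 0.7181 -0.0553] [0.0878 0.068 ] 11.5 med [ 0.7074 -0.0554  0.0809]
0.0868691577141923
egg 183 [0.5975 0.3826] [0.0389 0.0438] 77.4 med [0.5954 0.3788 0.0605]
0.07775167293682082
sugar 289 [0.4566 0.415 ] [0.0858 0.0872] 47.7 med [0.4555 0.4352 0.0459]
0.053632307353759075
honey 435 [ 0.4552 -0.4051] [0.052  0.0524] 60.2 med [ 0.4553 -0.3976  0.0971]
0.10387508256131407
lid scene 1254 [ 0.6231 -0.2488] [0.0398 0.1289] 14.1 med [ 0.6235 -0.2468  0.1734]
rim scene 235 [ 0.5163 -0.3078] [0.1963 0.1942] 12.8 med [ 0.5267 -0.2389  0.1057]
walls scene 135 [0.49   0.2273] [0.0713 0.0602] 15.0 med [0.4926 0.2407 0.1056]
tin scene 268 [0.4907 0.2254] [0.0807 0.0468] 2.7 med [0.4957 0.229  0.0911]
```

View pics/crop1.png

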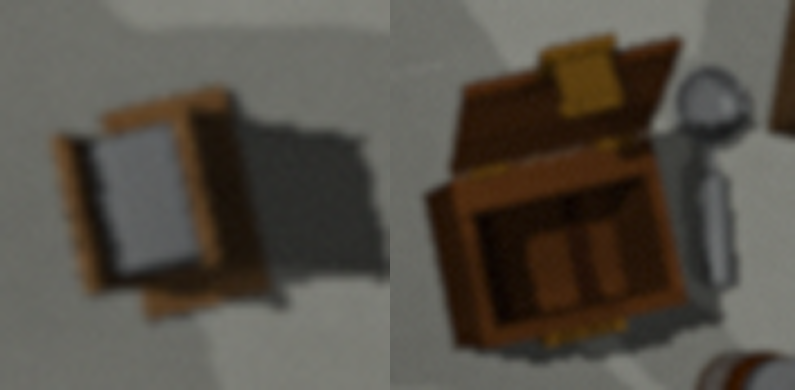

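The crop shows the stand's walls tilted about 15° with the tin between them, and the chest with both rails visible in the bay and the cover leaning back. I'll refine the chest and stand poses.

```bash
python3 - <<'E'
from meas import *
p=reg('top',490,600,240,355,.118,.3)
q=reg('scene',185,300,225,290,.125,.3)
for n,x in(('top',p),('scene',q)):
    c=np.median(x,0); 
    for _ in range(6):
        u,s,vt=np.linalg.svd(x-c,full_matrices=False);nn=vt[2];d=(x-c)@nn;x=x[abs(d-np.median(d))<.003];c=x.mean(0)
    nn=nn*np.sign(nn[0]);print('lid',n,len(x),'yaw',np.degrees(np.arctan2(nn[1],nn[0])),'lidang',np.arctan2(nn[0]**2+nn[1]**2,0) if 0 else np.pi/2-np.arctan2(nn[2],np.hypot(nn[0],nn[1])),'n',nn,c, 'zmax',x[:,2].max(), d.std())
for yaw in(12.3,13.0):
    a=np.radians(yaw);ex=np.array([np.cos(a),np.sin(a)]);ey=np.array([-ex[1],ex[0]])
    r=reg('top',490,600,240,355,.101,.113);X=r[:,:2]@ex;Y=r[:,:2]@ey
    print(yaw,'Y ext',np.percentile(Y,[0,1,50,99,100]))
    for y0 in np.arange(np.min(Y)+.005,np.max(Y),.012):
        k=abs(Y-y0)<.004;xs=np.sort(X[k]);g=np.argmax(np.diff(xs));print(' y%.4f x %.4f..%.4f gap %.4f-%.4f'%(y0,xs[0],xs[-1],xs[g],xs[g+1]))
    for x0 in(.47,.48,.49):
        k=abs(X-x0)<.004;ys=np.sort(Y[k]);g=np.argmax(np.diff(ys));print(' x%.3f y %.4f..%.4f gap %.4f-%.4f'%(x0,ys[0],ys[-1],ys[g],ys[g+1]))
E
```

```text
lid top 419 yaw 12.9804256005617 lidang 1.925910625522254 n [ 0.91364796  0.2106035  -0.34769753] [ 0.6111543  -0.2497337   0.16109447] zmax 0.2151164585163223 0.000777224902391062
lid scene 604 yaw 13.16726169387767 lidang 1.8749323370840743 n [ 0.92902186  0.21734015 -0.29946895] [ 0.62526642 -0.24875967  0.16956413] zmax 0.2176828748551912 0.0010752274617165524
12.3 Y ext [-0.44439847 -0.44354669 -0.3794334  -0.31583742 -0.31486527]
 y-0.4394 x 0.4246..0.5244 gap 0.4424-0.4451
 y-0.4274 x 0.4245..0.5261 gap 0.4331-0.5034
 y-0.4154 x 0.4244..0.5255 gap 0.4331-0.5028
 y-0.4034 x 0.4178..0.5254 gap 0.4326-0.5022
 y-0.3914 x 0.4228..0.5253 gap 0.4337-0.5022
 y-0.3794 x 0.4221..0.5249 gap 0.4337-0.5021
 y-0.3674 x 0.4221..0.5242 gap 0.4336-0.5015
 y-0.3554 x 0.4184..0.5232 gap 0.4334-0.5015
 y-0.3434 x 0.4233..0.5231 gap 0.4330-0.5025
 y-0.3314 x 0.4232..0.5257 gap 0.4325-0.5024
 y-0.3194 x 0.4232..0.5241 gap 0.5199-0.5241
 x0.470 y -0.4441..-0.3156 gap -0.4354--0.3230
 x0.480 y -0.4436..-0.3160 gap -0.4351--0.3233
 x0.490 y -0.4426..-0.3156 gap -0.4358--0.3223
13.0 Y ext [-0.45044987 -0.44933877 -0.38561369 -0.3214531  -0.3209714 ]
 y-0.4454 x 0.4192..0.5191 gap 0.4370-0.4397
 y-0.4334 x 0.4192..0.5208 gap 0.4279-0.4981
 y-0.4214 x 0.4193..0.5203 gap 0.4280-0.4977
 y-0.4094 x 0.4129..0.5204 gap 0.4290-0.4972
 y-0.3974 x 0.4179..0.5205 gap 0.4288-0.4974
 y-0.3854 x 0.4174..0.5202 gap 0.4290-0.4975
 y-0.3734 x 0.4176..0.5197 gap 0.4291-0.4970
 y-0.3614 x 0.4139..0.5188 gap 0.4291-0.4972
 y-0.3494 x 0.4190..0.5189 gap 0.4288-0.4982
 y-0.3374 x 0.4191..0.5216 gap 0.4284-0.4983
 y-0.3254 x 0.4192..0.5202 gap 0.5160-0.5202
 x0.470 y -0.4492..-0.3214 gap -0.4413--0.3285
 x0.480 y -0.4486..-0.3219 gap -0.4417--0.3295
 x0.490 y -0.4504..-0.3223 gap -0.4422--0.3294
```

```bash
cat >> h.py <<'E'
from scipy.spatial.transform import Rotation as Ro
def rel(x,y,z,yawy=None):
    "tool shift+spin to the TCP target; yawy = wanted yaw (deg) of the closing line, mod 180"
    s=arm.observe();R=Ro.from_rotvec(s['ee_rot']).as_matrix();d=R.T@(np.array([x,y,z])-s['position'])
    cur=np.degrees(np.arctan2(R[1,1],R[0,1]));sp=0 if yawy is None else -np.radians((yawy-cur+90)%180-90)
    print('t %.2f pos %s yawY %.2f tilt %s -> '%(s['clock'],np.round(s['position'],4),cur,np.round(R[:2,2],4)),np.round(d,4),round(sp,4),'j',np.round(s['joints'],2),'F',np.round(s['force'],1),'w %.4f gf %.1f'%(s['width']*.0918,s['gripper_force']))
E
python3 -c "
from h import *
rel(.489,.226,.22,14.7)"
```

```text
t 0.10 pos [ 0.182  -0.5975  0.237 ] yawY -73.06 tilt [-0.0005  0.0013] ->  [ 0.5337 -0.6982  0.0179] -1.5316 j [ 1.17  0.44  0.02  1.57 -0.01  1.13 -0.08] F [-0.5 -0.3  0.3] w 0.0917 gf 0.0
```

Call:
jog_arm([
  [0.107,-0.14,0,-0.15],
  [0.107,-0.14,0,-0.3],
  [0.178,-0.233,0,-0.6],
  [0.25,-0.326,0,-0.8],
  [0.32,-0.419,0,-1.0],
  [0.39,-0.512,0,-1.2],
  [0.46,-0.6,0,-1.4],
  [0.534,-0.698,0,-1.532],
  [0.534,-0.698,0,-1.532],
  [0.534,-0.698,0,-1.532],
  [0.534,-0.698,0,-1.532],
  [0.534,-0.698,0,-1.532],
  [0.534,-0.698,0,-1.532],
  [0.534,-0.698,0,-1.532],
  [0.534,-0.698,0,-1.532],
  [0.534,-0.698,0,-1.532],
  [0.534,-0.698,0,-1.532],
  [0.534,-0.698,0,-1.532],
], hand=0.0918)

```text
clock: 2.35
position: [0.4897, 0.2239, 0.2378]
ee_rot: [1.921, 2.485, -0.001]
force: [1.0, -0.3, -0.5]
width: 0.999
gripper_force: 0.0
```

```bash
python3 -c "
from h import *
rel(.489,.226,.063,14.7)
im=grab('scene');cv2.imwrite('pics/s1.png',cv2.resize(im['color'][90:250,270:430,::-1],(600,600),interpolation=2))"
```

```text
t 2.35 pos [0.4897 0.2239 0.2378] yawY 14.60 tilt [ 0.0004 -0.0009] ->  [ 0.0024 -0.0002  0.1748] -0.0017 j [ 0.02  0.39 -0.74  1.74  0.29  1.12 -0.55] F [ 1.  -0.3 -0.5] w 0.0917 gf 0.0
```

View pics/s1.png

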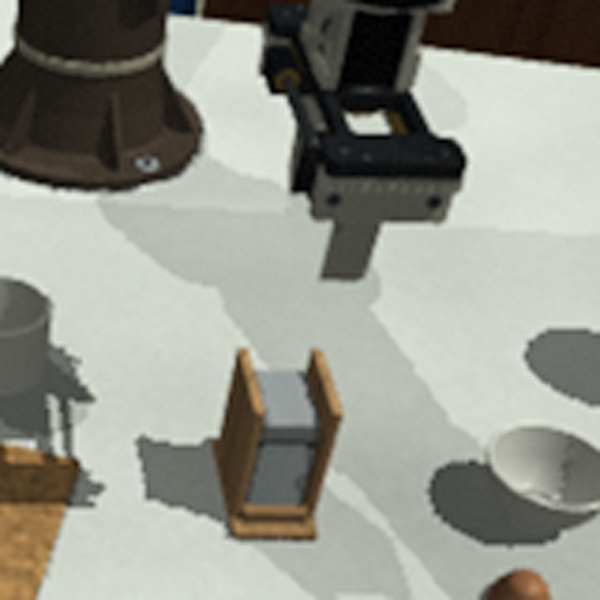

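The gripper is above the stand (tin at about (285,400) in the crop), jaws along the tin's length. Going down to grip.

Call:
jog_arm([
  [0.002,0,0.04,0],
  [0.002,0,0.08,0],
  [0.002,0,0.11,0],
  [0.002,0,0.14,0],
  [0.002,0,0.16,0],
  [0.002,0,0.175,0],
  [0.002,0,0.175,0],
  [0.002,0,0.175,0],
])

```text
clock: 3.4
position: [0.4895, 0.2276, 0.0635]
ee_rot: [1.918, 2.487, 0.002]
force: [-1.0, -0.6, -0.2]
width: 0.998
gripper_force: 0.0
```

Call:
jog_arm([
  [0,0,0,0],
  [0,0,0,0],
  [0,0,0,0],
  [0,0,0,0],
  [0,0,0,0],
  [0,0,0,0],
  [0,0,0,0],
  [0,0,0,0],
], hand=0.04, newtons=25)

```text
clock: 4.4
position: [0.4891, 0.2274, 0.0628]
ee_rot: [1.918, 2.488, 0.0]
force: [-1.2, -0.6, 5.5]
width: 0.651
gripper_force: 25.0
```

Call:
jog_arm([
  [0,0,-0.01,0],
  [0,0,-0.03,0],
  [0,0,-0.06,0],
  [0,0,-0.09,0],
  [0,0,-0.12,0],
  [0,0,-0.14,0],
  [0,0,-0.14,0],
])

```text
clock: 5.28
position: [0.4896, 0.2279, 0.2041]
ee_rot: [1.918, 2.487, 0.004]
force: [0.2, -1.0, -3.8]
width: 0.657
gripper_force: 25.0
```

```bash
python3 -c "
from h import *
rel(.570,.015,.0605,14.7)"
```

```text
t 5.28 pos [0.4896 0.2279 0.2041] yawY 14.72 tilt [0.0024 0.0011] ->  [-0.2264  0.0233  0.1435] 0.0003 j [ 0.    0.43 -0.73  1.78  0.32  1.05 -0.58] F [ 0.2 -1.  -3.8] w 0.0603 gf 25.0
```

Call:
jog_arm([
  [-0.04,0.004,0,0],
  [-0.09,0.009,0,0],
  [-0.14,0.014,0,0],
  [-0.18,0.018,0,0],
  [-0.21,0.022,0.02,0],
  [-0.226,0.023,0.06,0],
  [-0.226,0.023,0.09,0],
  [-0.226,0.023,0.12,0],
  [-0.226,0.023,0.132,0],
  [-0.226,0.023,0.138,0],
  [-0.226,0.023,0.142,0],
  [-0.226,0.023,0.142,0],
  [-0.226,0.023,0.142,0],
])

```text
clock: 6.9
position: [0.5692, 0.0147, 0.0614]
ee_rot: [1.918, 2.487, 0.001]
force: [0.4, 0.3, -3.0]
width: 0.649
gripper_force: 25.0
```

```bash
python3 -c "
from h import *
rel(.570,.015,.0598,14.7)"
```

```text
t 6.90 pos [0.5692 0.0147 0.0614] yawY 14.72 tilt [ 0.0012 -0.0001] ->  [0.0001 0.0009 0.0016] 0.0003 j [ 0.29  0.63 -0.59  1.86  0.47  0.8  -0.29] F [ 0.4  0.3 -3. ] w 0.0596 gf 25.0
```

Call:
jog_arm([
  [0,0,0.001,0],
  [0,0,0.002,0],
  [0,0,0.002,0],
  [0,0,0.002,0],
])

```text
clock: 7.4
position: [0.569, 0.0146, 0.0598]
ee_rot: [1.918, 2.487, 0.0]
force: [-3.3, -0.8, 9.0]
width: 0.649
gripper_force: 25.0
```

Call:
jog_arm([
  [0,0,0,0],
  [0,0,0,0],
  [0,0,0,0],
  [0,0,0,0],
  [0,0,0,0],
  [0,0,0,0],
  [0,0,-0.01,0],
  [0,0,-0.04,0],
  [0,0,-0.08,0],
  [0,0,-0.12,0],
  [0,0,-0.15,0],
  [0,0,-0.15,0],
], hand=0.0918)

```text
clock: 8.9
position: [0.5701, 0.0152, 0.2118]
ee_rot: [1.916, 2.485, 0.005]
force: [0.3, -0.4, -0.5]
width: 0.997
gripper_force: 0.0
```

```bash
python3 - <<'E'
from h import *
grab('top');grab('scene')
from meas import *
rect(reg('top',345,440,240,345,.08,.098),'tin')
rect(reg('scene',360,460,270,380,.08,.098),'tin s')
im=ims['scene'];cv2.imwrite('pics/s2.png',cv2.resize(im['color'][120:260,200:340,::-1],(560,560),interpolation=2))
rel(.570,.015,.06,-75.3)
E
```

```text
tin 0 [0. 0.] [0. 0.] 0.0 med [nan nan nan]
tin s 342 [0.6222 0.0254] [0.1674 0.0409] 12.3 med [0.5829 0.0202 0.0876]
t 9.00 pos [0.5686 0.0145 0.2089] yawY 14.72 tilt [ 0.0004 -0.0003] ->  [0.0002 0.0015 0.1489] -1.5705 j [ 0.37  0.46 -0.68  1.71  0.32  1.09 -0.16] F [ 0.   0.1 -0.3] w 0.0915 gf 0.0
  return _methods._mean(a, axis=axis, dtype=dtype,
  ret = um.true_divide(
```

View pics/s2.png

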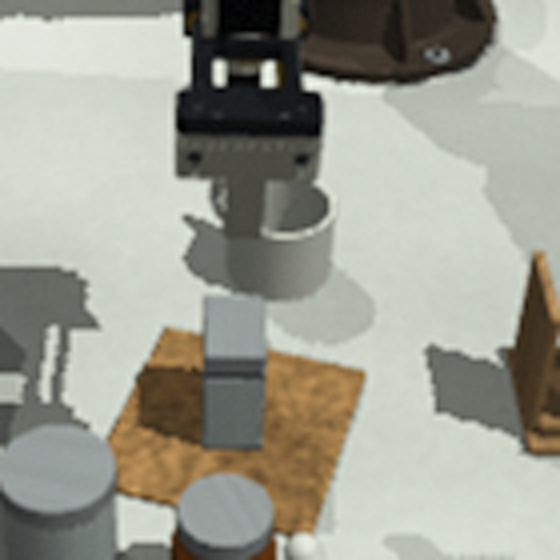

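The tin stands upright on the mat, free of the gripper (about (235,370)). Turning the tool a quarter turn and regripping across the width.

Call:
jog_arm([
  [0,0.0015,0,0.18],
  [0,0.0015,0,0.36],
  [0,0.0015,0,0.54],
  [0,0.0015,0,0.72],
  [0,0.0015,0,0.9],
  [0,0.0015,0,1.08],
  [0,0.0015,0,1.26],
  [0,0.0015,0,1.44],
  [0,0.0015,0,1.57],
  [0,0.0015,0,1.57],
  [0,0.0015,0.04,1.57],
  [0,0.0015,0.08,1.57],
  [0,0.0015,0.12,1.57],
  [0,0.0015,0.14,1.57],
  [0,0.0015,0.148,1.57],
  [0,0.0015,0.148,1.57],
  [0,0.0015,0.148,1.57],
])

```text
clock: 11.12
position: [0.5708, 0.0151, 0.0616]
ee_rot: [3.115, 0.405, 0.002]
force: [2.5, -0.7, 0.3]
width: 1.0
gripper_force: 0.0
```

```bash
python3 - <<'E'
from h import *
rel(.5687,.0145,.060,-75.3)
E
```

```text
t 11.12 pos [0.5708 0.0151 0.0616] yawY -75.19 tilt [0.0015 0.0001] ->  [-0.0022  0.0001  0.0016] 0.0019 j [ 0.08  0.57 -0.28  1.87  0.23  0.73 -1.64] F [ 2.5 -0.7  0.3] w 0.0918 gf 0.0
```

Call:
jog_arm([
  [-0.002,0,0.001,0],
  [-0.002,0,0.001,0],
  [-0.002,0,0.001,0],
])

```text
clock: 11.5
position: [0.5684, 0.0145, 0.06]
ee_rot: [3.115, 0.404, 0.001]
force: [-0.2, 0.5, 0.8]
width: 1.001
gripper_force: 0.0
```

Call:
jog_arm([
  [0,0,0,0],
  [0,0,0,0],
  [0,0,0,0],
  [0,0,0,0],
  [0,0,0,0],
  [0,0,0,0],
  [0,0,0,0],
  [0,0,0,0],
  [0,0,0,0],
  [0,0,0,0],
], hand=0.02, newtons=25)

```text
clock: 12.75
position: [0.5683, 0.0144, 0.0597]
ee_rot: [3.115, 0.404, 0.0]
force: [1.5, -1.8, -0.6]
width: 0.433
gripper_force: 25.0
```

```bash
python3 - <<'E'
from h import *
rel(.5378,-.2715,.217,-77)
E
```

```text
t 12.75 pos [0.5683 0.0144 0.0597] yawY -75.24 tilt [ 0.0001 -0.0002] ->  [-0.1023  0.2687 -0.1572] 0.0308 j [ 0.08  0.57 -0.28  1.88  0.23  0.73 -1.64] F [ 1.5 -1.8 -0.6] w 0.0398 gf 25.0
```

Call:
jog_arm([
  [0,0,-0.03,0],
  [0,0,-0.08,0.01],
  [-0.03,0.02,-0.13,0.03],
  [-0.07,0.05,-0.157,0.03],
  [-0.102,0.1,-0.157,0.03],
  [-0.102,0.15,-0.157,0.03],
  [-0.102,0.2,-0.157,0.03],
  [-0.102,0.24,-0.157,0.03],
  [-0.102,0.268,-0.157,0.03],
  [-0.102,0.268,-0.157,0.03],
  [-0.102,0.268,-0.157,0.03],
])

```text
clock: 14.12
position: [0.5376, -0.2694, 0.2161]
ee_rot: [-3.12, -0.358, 0.001]
force: [-0.2, 0.5, -3.2]
width: 0.434
gripper_force: 25.0
```

```bash
python3 - <<'E'
from h import *
rel(.5378,-.2715,.125,-77)
E
```

```text
t 14.12 pos [ 0.5376 -0.2694  0.2161] yawY -76.91 tilt [-0.0011  0.0013] ->  [-0.0002  0.0022  0.0911] 0.0016 j [ 0.53  0.43 -0.22  1.65  0.1   1.08 -1.06] F [-0.2  0.5 -3.2] w 0.0398 gf 25.0
```

Call:
jog_arm([
  [0,0.001,0.02,0],
  [0,0.002,0.04,0],
  [0,0.002,0.046,0],
  [0,0.002,0.046,0],
  [0,0.002,0.046,0],
])

```text
clock: 14.75
position: [0.5389, -0.2724, 0.1716]
ee_rot: [3.121, 0.358, 0.002]
force: [-0.7, 0.5, -2.9]
width: 0.432
gripper_force: 25.0
```

```bash
python3 - <<'E'
from h import *
grab('top');im=grab('scene');W=world(im)
rel(.5378,-.2715,.0655,-77)
cv2.imwrite('pics/s3.png',cv2.resize(im['color'][120:230,100:210,::-1],(600,600),interpolation=2))
# tin front (+x) face edges seen in scene camera, in the chest frame
ex=np.array([.97437,.22495]);ey=np.array([-.22495,.97437])
w=W[110:220,100:210].reshape(-1,3);X=w[:,:2]@ex;Y=w[:,:2]@ey
for z0,z1 in((.12,.135),(.135,.15),(.15,.165),(.165,.18),(.18,.195)):
    k=(w[:,2]>z0)&(w[:,2]<z1)&(X<.51)&(X>.40)&(abs(Y+.3855)<.06); 
    if k.any(): print(z0,k.sum(),np.percentile(X[k],[2,50,98]),np.percentile(Y[k],[2,50,98]))
E
```

```text
t 14.85 pos [ 0.5388 -0.2726  0.1716] yawY -76.95 tilt [ 0.0012 -0.0005] ->  [-0.0009 -0.0014  0.1061] 0.001 j [ 0.53  0.47 -0.22  1.69  0.12  0.99 -1.07] F [ 0.6 -0.2 -2.9] w 0.0395 gf 25.0
0.12 13 [0.44008369 0.4498811  0.46504103] [-0.36607771 -0.36586852 -0.365209  ]
0.135 18 [0.44160683 0.46348703 0.48009798] [-0.36641341 -0.36571771 -0.36494463]
0.15 45 [0.47377384 0.49359199 0.49708832] [-0.38361056 -0.36845267 -0.36180822]
0.165 90 [0.45507238 0.48910454 0.49764093] [-0.38699072 -0.36596698 -0.34863953]
0.18 108 [0.46448344 0.47636372 0.49653981] [-0.42136734 -0.36704333 -0.34767514]
```

View pics/s3.png

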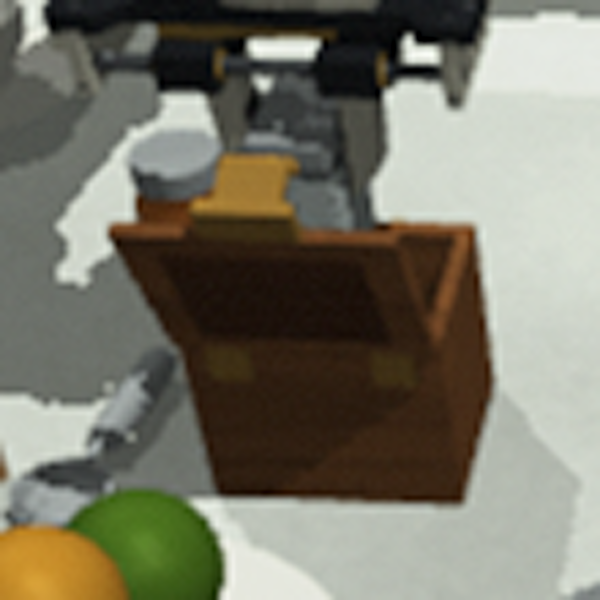

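The tin hangs over the bay behind the open cover (tab at about (245,200)). Depth puts it within about 2 mm of the bay's centre line, so I'll lower it after a small correction.

Call:
jog_arm([
  [-0.001,-0.001,0,0],
  [-0.001,-0.001,0.004,0],
  [-0.001,-0.001,0.014,0],
  [-0.001,-0.001,0.024,0],
  [-0.001,-0.001,0.034,0],
  [-0.001,-0.001,0.034,0],
])

```text
clock: 15.6
position: [0.5365, -0.2715, 0.1354]
ee_rot: [-3.12, -0.357, 0.003]
force: [-0.9, -0.2, -3.0]
width: 0.434
gripper_force: 25.0
```

```bash
python3 -c "
from h import *
rel(.5378,-.2715,.0655,-77)"
```

```text
t 15.60 pos [ 0.5365 -0.2715  0.1354] yawY -76.95 tilt [-0.002   0.0009] ->  [0.0014 0.0003 0.0699] 0.0009 j [ 0.53  0.51 -0.21  1.74  0.13  0.91 -1.08] F [-0.9 -0.2 -3. ] w 0.0399 gf 25.0
```

Call:
jog_arm([
  [0.001,0,0.012,0],
  [0.001,0,0.024,0],
  [0.001,0,0.036,0],
  [0.001,0,0.048,0],
  [0.001,0,0.054,0],
  [0.001,0,0.054,0],
])

```text
clock: 16.35
position: [0.5379, -0.2715, 0.0822]
ee_rot: [-3.121, -0.357, 0.001]
force: [0.2, -1.3, -2.0]
width: 0.436
gripper_force: 25.0
```

```bash
python3 -c "
from h import *
rel(.5378,-.2715,.0655,-77)"
```

```text
t 16.35 pos [ 0.5379 -0.2715  0.0822] yawY -76.95 tilt [-0.0008  0.0003] ->  [-0.0001 -0.      0.0167] 0.0009 j [ 0.52  0.57 -0.2   1.78  0.15  0.8  -1.1 ] F [ 0.2 -1.3 -2. ] w 0.0400 gf 25.0
```

Call:
jog_arm([
  [0,0,0.004,0],
  [0,0,0.008,0],
  [0,0,0.011,0],
  [0,0,0.014,0],
  [0,0,0.0165,0],
  [0,0,0.0165,0],
  [0,0,0.0165,0],
])

```text
clock: 17.23
position: [0.5382, -0.2716, 0.0663]
ee_rot: [3.121, 0.357, 0.0]
force: [0.5, -0.0, -3.1]
width: 0.435
gripper_force: 25.0
```

```bash
python3 -c "
from h import *
rel(.5378,-.2715,.0647,-77)"
```

```text
t 17.23 pos [ 0.5382 -0.2716  0.0663] yawY -76.95 tilt [ 0.0001 -0.0001] ->  [-0.0004 -0.0002  0.0016] 0.0008 j [ 0.51  0.59 -0.2   1.79  0.16  0.77 -1.11] F [ 0.5 -0.  -3.1] w 0.0400 gf 25.0
```

Call:
jog_arm([
  [0,0,0.001,0],
  [0,0,0.0018,0],
  [0,0,0.0018,0],
])

```text
clock: 17.6
position: [0.5383, -0.2717, 0.0647]
ee_rot: [3.121, 0.357, 0.0]
force: [-1.4, 0.8, 1.9]
width: 0.434
gripper_force: 25.0
```

Call:
jog_arm([
  [0,0,0,0],
  [0,0,0,0],
  [0,0,0,0],
  [0,0,0,0],
  [0,0,0,0],
  [0,0,0,0],
], hand=0.054)

```text
clock: 18.35
position: [0.5382, -0.2716, 0.0644]
ee_rot: [3.121, 0.357, -0.0]
force: [0.2, -0.1, 0.6]
width: 0.588
gripper_force: 0.0
```

Call:
jog_arm([
  [0,0,-0.01,0],
  [0,0,-0.03,0],
  [0,0,-0.06,0],
  [0,0,-0.1,0],
  [0,0,-0.15,0],
  [0,0,-0.2,0],
  [0,0,-0.23,0],
  [0,0,-0.23,0],
])

```text
clock: 19.35
position: [0.5393, -0.2719, 0.2981]
ee_rot: [3.118, 0.357, 0.008]
force: [0.0, 0.3, -1.0]
width: 0.591
gripper_force: 0.0
```

```bash
python3 - <<'E'
from h import *
rel(.5378,-.2715,.0647,-77)
im=grab('top');grab('scene')
from meas import *
w=W['top'][150:235,310:390].reshape(-1,3);ex=np.array([.97437,.22495]);ey=np.array([-.22495,.97437])
X=w[:,:2]@ex-.463;Y=w[:,:2]@ey+.3855
k=(w[:,2]>.085)&(w[:,2]<.100)&(abs(X)<.033)&(abs(Y)<.04);print(k.sum(),[ (np.percentile(a[k],[2,50,98])).round(4) for a in(X,Y,w[:,2])])
cv2.imwrite('pics/t4.png',cv2.resize(im['color'][145:235,305:395,::-1],(540,540),interpolation=2))
x=reg('scene',185,300,225,290,.125,.24);c=np.median(x,0)
for _ in range(6):
    u,s,vt=np.linalg.svd(x-c,full_matrices=False);nn=vt[2];d=(x-c)@nn;x=x[abs(d)<.003];c=x.mean(0)
nn=nn*np.sign(nn[0]);print(len(x),np.pi/2-np.arctan2(nn[2],np.hypot(nn[0],nn[1])),c,c[:2]@ex,x[:,2].max(),(x[:,:2]@ex).max())
E
```

```text
t 19.35 pos [ 0.5393 -0.2719  0.2981] yawY -76.95 tilt [ 0.0053 -0.0023] ->  [-0.0025 -0.0015  0.2334] 0.0008 j [ 0.54  0.37 -0.22  1.53  0.08  1.25 -1.04] F [ 0.   0.3 -1. ] w 0.0542 gf 0.0Traceback (most recent call last):
  File "<stdin>", line 7, in <module>
    return _quantile_unchecked(
        a, q, axis, out, overwrite_input, method, keepdims, weights)
    return _ureduce(a,
                    func=_quantile_ureduce_func,
    ...<5 lines>...
                    overwrite_input=overwrite_input,
                    method=method)
    r = func(a, **kwargs)
    result = _quantile(arr,
                       quantiles=q,
    ...<2 lines>...
                       out=out,
                       weights=wgt)
    slices_having_nans = np.isnan(arr[-1, ...])
                                  ~~~^^^^^^^^^
IndexError: index -1 is out of bounds for axis 0 with size 0
```

Call:
jog_arm([
  [0.04,0,0,0],
  [0.08,0,0,0],
  [0.11,0,0,0],
  [0.136,0,0,0],
  [0.136,0,0,0],
  [0.136,0,0,0],
], hand=0)

```text
clock: 20.2
position: [0.6697, -0.2412, 0.2933]
ee_rot: [-3.121, -0.357, 0.003]
force: [0.1, 0.6, -0.2]
width: 0.014
gripper_force: 0.0
```

```bash
cat > m2.py <<'E'
from h import *
rel(.671,-.2406,.205,-77)
im=grab('top');grab('scene')
from meas import *
w=W['top'][150:235,310:390].reshape(-1,3);ex=np.array([.97437,.22495]);ey=np.array([-.22495,.97437])
X=w[:,:2]@ex-.463;Y=w[:,:2]@ey+.3855
k=(w[:,2]>.085)&(w[:,2]<.100)&(abs(X)<.033)&(abs(Y)<.04);print(k.sum(),[ (np.percentile(a[k],[2,50,98])).round(4) if k.any() else 0 for a in(X,Y,w[:,2])])
cv2.imwrite('pics/t5.png',np.hstack([cv2.resize(im['color'][145:235,305:395,::-1],(390,390),interpolation=2),cv2.resize(ims['scene']['color'][90:220,80:210,::-1],(390,390),interpolation=2)]))
x=reg('scene',185,300,225,290,.125,.24);x=x[x[:,:2]@ex<.575];c=np.median(x,0)
for _ in range(6):
    u,s,vt=np.linalg.svd(x-c,full_matrices=False);nn=vt[2];d=(x-c)@nn;x=x[abs(d)<.003];c=x.mean(0)
nn=nn*np.sign(nn[0]);print(len(x),np.pi/2-np.arctan2(nn[2],np.hypot(nn[0],nn[1])),c,c[:2]@ex,x[:,2].max(),(x[:,:2]@ex).max())
E
python3 m2.py
```

```text
t 20.20 pos [ 0.6697 -0.2412  0.2933] yawY -76.97 tilt [-0.0022  0.0001] ->  [ 0.0016 -0.0003  0.0883] 0.0006 j [ 0.39  0.57 -0.21  1.22  0.12  1.37 -1.16] F [ 0.1  0.6 -0.2] w 0.0013 gf 0.0
314 [array([-0.0283,  0.    ,  0.0288]), array([-0.0198,  0.0004,  0.0187]), array([0.088 , 0.094 , 0.0978])]
496 1.8611677287265855 [ 0.62077568 -0.24972981  0.15809661] 0.5486884735467897 0.21652513612040103 0.5647410889456349
```

View pics/t5.png

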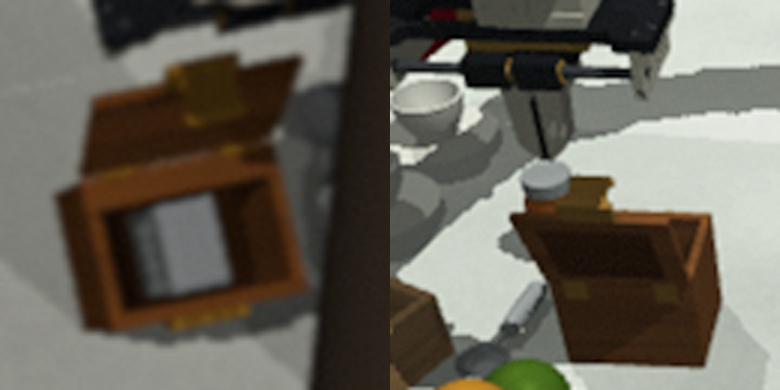

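The tin is centred in the bay with its top at 0.094 m (left half of the picture, at about (190,245)). The tool is behind the cover. I'll lower the closed fingers behind it and pull forward.

Call:
jog_arm([
  [0,0,0.03,0],
  [0,0,0.06,0],
  [0,0,0.085,0],
  [0,0,0.095,0],
  [0,0,0.095,0],
  [-0.01,0,0.095,0],
  [-0.018,0,0.095,0],
  [-0.022,0,0.095,0],
  [-0.026,0,0.095,0],
  [-0.03,0,0.095,0],
  [-0.034,0,0.095,0],
  [-0.034,0,0.095,0],
])

```text
clock: 21.8
position: [0.6369, -0.2488, 0.1992]
ee_rot: [-3.121, -0.356, 0.002]
force: [-0.5, 0.0, -0.6]
width: 0.006
gripper_force: 0.0
```

```bash
cat > c.py <<'E'
from h import *
s=arm.observe();p=s['position'];print('X %.4f Y %.4f z %.4f'%(p[0]*.97437+p[1]*.22495,-p[0]*.22495+p[1]*.97437,p[2]),np.round(s['force'],1),np.round(s['joints'],2),s['clock'])
E
python3 c.py
```

```text
X 0.5646 Y -0.3856 z 0.1992 [-0.5  0.  -0.6] [ 0.43  0.57 -0.22  1.44  0.13  1.14 -1.15] 21.8
```

Call:
jog_arm([
  [-0.004,0,0,0],
  [-0.008,0,0,0],
  [-0.012,0,0,0],
  [-0.016,0,0,0],
  [-0.02,0,0,0],
  [-0.025,0,0,0],
  [-0.03,0,0,0],
])

```text
clock: 22.68
position: [0.608, -0.2554, 0.1995]
ee_rot: [3.121, 0.357, 0.0]
force: [1.8, 1.1, 1.7]
width: 0.004
gripper_force: 0.9
```

```bash
python3 c.py; python3 - <<'E'
from h import *
im=grab('scene');cv2.imwrite('pics/s6.png',cv2.resize(im['color'][90:220,80:210,::-1],(500,500),interpolation=2))
E
```

```text
X 0.5350 Y -0.3856 z 0.1995 [1.8 1.1 1.7] [ 0.46  0.53 -0.22  1.51  0.13  1.11 -1.13] 22.675
```

View pics/s6.png

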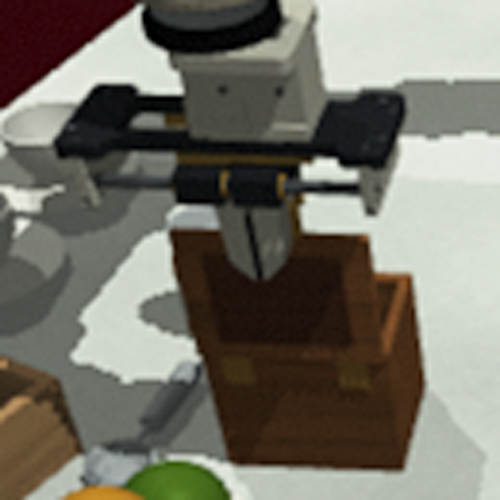

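The cover is now upright, with the fingers at about (258,240) pushing it with 2 N. Following its arc.

Call:
jog_arm([
  [-0.006,0,-0.003,0],
  [-0.012,0,-0.005,0],
  [-0.018,0,-0.007,0],
  [-0.024,0,-0.008,0],
  [-0.031,0,-0.008,0],
  [-0.038,0,-0.008,0],
  [-0.044,0,-0.007,0],
  [-0.051,0,-0.0055,0],
  [-0.057,0,-0.004,0],
  [-0.064,0,-0.002,0],
  [-0.07,0,0.001,0],
  [-0.076,0,0.0045,0],
  [-0.082,0,0.008,0],
  [-0.087,0,0.013,0],
  [-0.092,0,0.018,0],
  [-0.097,0,0.023,0],
  [-0.101,0,0.029,0],
  [-0.105,0,0.035,0],
  [-0.109,0,0.041,0],
  [-0.109,0,0.041,0],
])

```text
clock: 25.22
position: [0.5013, -0.28, 0.1578]
ee_rot: [-3.121, -0.356, 0.002]
force: [-1.1, -0.2, 0.9]
width: 0.005
gripper_force: 0.0
```

```bash
python3 c.py; python3 - <<'E'
from h import *
im=grab('scene');cv2.imwrite('pics/s7.png',cv2.resize(im['color'][90:220,80:210,::-1],(500,500),interpolation=2))
E
```

```text
X 0.4255 Y -0.3856 z 0.1578 [-1.1 -0.2  0.9] [ 0.58  0.45 -0.23  1.78  0.12  0.93 -1.04] 25.225
```

View pics/s7.png

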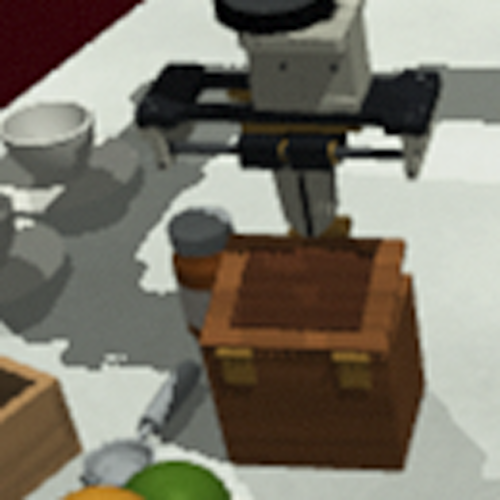

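The cover is nearly down at about 0.3 rad, with the fingers at its front edge (310,225). Next I shift out over the tab and press in small steps.

Call:
jog_arm([
  [0,0,-0.006,0],
  [-0.008,0,-0.006,0],
  [-0.015,0,-0.006,0],
  [-0.015,0,0,0],
  [-0.015,0,0.005,0],
  [-0.015,0,0.009,0],
  [-0.015,0,0.012,0],
  [-0.015,0,0.014,0],
  [-0.015,0,0.014,0],
])

```text
clock: 26.4
position: [0.4876, -0.2832, 0.1443]
ee_rot: [-3.121, -0.357, 0.0]
force: [-0.2, -0.1, 0.3]
width: 0.006
gripper_force: 0.0
```

```bash
python3 c.py
```

```text
X 0.4114 Y -0.3857 z 0.1443 [-0.2 -0.1  0.3] [ 0.6   0.45 -0.23  1.82  0.12  0.89 -1.03] 26.4
```

Call:
jog_arm([
  [0,0,0.001,0],
  [0,0,0.002,0],
  [0,0,0.003,0],
  [0,0,0.004,0],
  [0,0,0.004,0],
])

```text
clock: 27.02
position: [0.4874, -0.2835, 0.1411]
ee_rot: [3.121, 0.357, 0.0]
force: [-3.4, 1.0, 7.5]
width: 0.003
gripper_force: 4.3
```

Call:
jog_arm([
  [0,0,0.0005,0],
  [0,0,0.001,0],
  [0,0,0.0015,0],
  [0,0,0.0015,0],
])

```text
clock: 27.52
position: [0.4872, -0.2836, 0.1399]
ee_rot: [3.121, 0.356, -0.0]
force: [-5.5, 1.5, 12.4]
width: 0.004
gripper_force: 6.0
```

Call:
jog_arm([
  [0,0,0.0005,0],
  [0,0,0.001,0],
  [0,0,0.001,0],
])

```text
clock: 27.9
position: [0.487, -0.2836, 0.1388]
ee_rot: [3.121, 0.356, -0.001]
force: [-4.6, 1.9, 11.8]
width: 0.004
gripper_force: 5.8
```

Call:
jog_arm([
  [0,0,0.0005,0],
  [0,0,0.001,0],
  [0,0,0.001,0],
])

```text
clock: 28.28
position: [0.4869, -0.2837, 0.1377]
ee_rot: [3.121, 0.356, -0.001]
force: [-5.2, 1.3, 9.5]
width: 0.008
gripper_force: 4.9
```

Call:
jog_arm([
  [0,0,0.0005,0],
  [0,0,0.001,0],
  [0,0,0.001,0],
])

```text
clock: 28.65
position: [0.4868, -0.2837, 0.1364]
ee_rot: [3.121, 0.356, -0.002]
force: [-5.2, -0.3, 8.0]
width: 0.011
gripper_force: 4.1
```

Call:
jog_arm([
  [0,0,0.001,0],
  [0,0,0.002,0],
  [0,0,0.003,0],
  [0,0,0.003,0],
])

```text
clock: 29.15
position: [0.4874, -0.2835, 0.1329]
ee_rot: [3.121, 0.356, -0.0]
force: [0.4, 0.8, 0.5]
width: 0.003
gripper_force: 0.0
```

Call:
jog_arm([
  [0,0,0.001,0],
  [0,0,0.002,0],
  [0,0,0.003,0],
  [0,0,0.003,0],
])

```text
clock: 29.65
position: [0.4876, -0.2831, 0.1297]
ee_rot: [-3.121, -0.357, -0.0]
force: [-1.0, 0.0, -0.4]
width: 0.004
gripper_force: 0.0
```

Call:
jog_arm([
  [0,0,0.001,0],
  [0,0,0.002,0],
  [0,0,0.003,0],
  [0,0,0.003,0],
])

```text
clock: 30.15
position: [0.4875, -0.2833, 0.1269]
ee_rot: [-3.121, -0.357, -0.0]
force: [-0.2, -0.7, 0.1]
width: 0.005
gripper_force: 0.0
```

Call:
jog_arm([
  [0,0,0.001,0],
  [0,0,0.002,0],
  [0,0,0.002,0],
])

```text
clock: 30.52
position: [0.4876, -0.2834, 0.1264]
ee_rot: [3.121, 0.357, 0.001]
force: [-4.7, 3.3, 15.5]
width: 0.006
gripper_force: 8.1
```

Call:
jog_arm([
  [0,0,-0.02,0],
  [0,0,-0.06,0],
  [0,0,-0.12,0],
  [-0.04,0,-0.15,0],
  [-0.08,0.06,-0.15,0],
  [-0.08,0.11,-0.15,0],
  [-0.08,0.16,-0.15,0],
  [-0.08,0.16,-0.15,0],
])

```text
clock: 31.52
position: [0.4445, -0.4613, 0.2737]
ee_rot: [3.121, 0.349, -0.002]
force: [0.0, 0.4, -0.3]
width: 0.006
gripper_force: 0.0
```

```bash
python3 c.py; python3 - <<'E'
from h import *
grab('top');im=grab('scene')
from meas import *
ex=np.array([.97437,.22495]);ey=np.array([-.22495,.97437])
for n in W:
    w=W[n].reshape(-1,3);X=w[:,:2]@ex;Y=w[:,:2]@ey
    for a,b in((.40,.412),(.42,.43),(.44,.45),(.46,.47),(.49,.50),(.505,.515)):
        k=(X>a)&(X<b)&(abs(Y+.3855)<.018 if a<.415 else (abs(Y+.3855)<.06))&(w[:,2]>.09)&(w[:,2]<.2);print(n,a,k.sum(),np.median(w[k,2]) if k.any() else 0)
cv2.imwrite('pics/s8.png',np.hstack([cv2.resize(im['color'][90:220,80:210,::-1],(400,400),interpolation=2),cv2.resize(ims['top']['color'][130:250,290:410,::-1],(400,400),interpolation=2)]))
E
```

```text
X 0.3293 Y -0.5494 z 0.2737 [ 0.   0.4 -0.3] [ 0.82  0.44 -0.15  1.47  0.07  1.23 -0.69] 31.525
scene 0.4 22 0.11325809414283841
scene 0.42 82 0.11375753349366721
scene 0.44 92 0.115353518686063
scene 0.46 99 0.11533629021164932
scene 0.49 108 0.11507038049784593
scene 0.505 117 0.11400370401136807
top 0.4 57 0.11485426357393563
top 0.42 160 0.1146585554762075
top 0.44 158 0.11578492359976741
top 0.46 156 0.11580925553051238
top 0.49 157 0.11607505314535352
top 0.505 156 0.11473295020829695
```

View pics/s8.png

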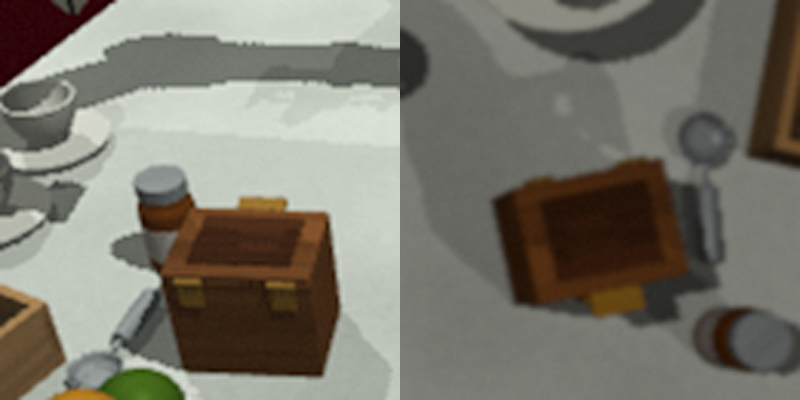

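The cover lies flat and shut in both views (outer face at about 0.115 m front and rear; tab at (262,203) on the left and (615,300) on the right). The bystanders near the chest look undisturbed and the arm is clear.

```bash
python3 -c "
from cell import arm
print(arm.sign_off())"
```

```text
the job is handed in; nothing more can be done
None
```

I handed the job in at about 31.6 s of the 72 s: the tin went via the mat into the bay and measured within 1 mm of its centre, and the cover was pressed past the catch and lies shut, with wrist force readings under 20 N while closing it; no verdict came back.

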